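# Put the check weights and jaw inserts back in their cases

## Task

The load check is finished: put the loose kit away. Stand each of the three check weights upright, fully down, in the turned white plastic pot made for it (largest weight in the largest pot, smallest in the smallest), and lay the two jaw inserts flat, serrations up, in the aluminium holder, one in each pocket. Set every piece down gently, without dropping it, and leave the micrometer undisturbed.

Things in the scene. Friction and masses are not known exactly. Their poses are not given: they have to be found in the camera images.
- weight_large_mid (a point): largest of three check weights (brass-coloured): cylinder 38 mm in diameter with a round knob on top, 62 mm tall; the knob is 18 mm wide and spans 44 to 61 mm above the weight's base; about 500 g. It stands loose on the worktop; easily held by the knob. This point is its centre, 31 mm above its base; z up.
- weight_medium_mid (a point): middle check weight (brass-coloured): cylinder 28 mm in diameter with a round knob on top, 46 mm tall; the knob is 12 mm wide and spans 32 to 45 mm above the weight's base; about 200 g. It stands loose on the worktop; easily held by the knob. This point is its centre, 23 mm above its base; z up.
- weight_small_mid (a point): smallest check weight (grey): cylinder 22 mm in diameter with a round knob on top, 37 mm tall; the knob is 10 mm wide and spans 27 to 36 mm above the weight's base; about 100 g. It stands loose on the worktop; easily held by the knob. This point is its centre, 18.5 mm above its base; z up.
- insert_a_mid (a point): one of two identical serrated steel jaw inserts, a bar 25 x 50 x 12.5 mm (x, y, z), about 110 g, lying loose and flat, serrations up. This point is its centre, 6 mm above its underside; y runs along its length, z up.
- insert_b_mid (a point): one of two identical serrated steel jaw inserts, a bar 25 x 50 x 12.5 mm (x, y, z), about 110 g, lying loose and flat, serrations up. This point is its centre, 6 mm above its underside; y runs along its length, z up.
- pot_large: largest of three round turned white plastic pots, the case of the largest check weight: 66 mm in outer diameter, 37 mm tall, open at the top with an upright round bore 44 mm wide and 30 mm deep (its flat floor is 7 mm above the worktop); the top 4 mm of the bore flare at 45 degrees to 52 mm. Fixed to the worktop. Origin: centre of its underside, on the bore's axis; z up.
- pot_medium: middle of three round turned white plastic pots, the case of the middle check weight: 55 mm in outer diameter, 28 mm tall, open at the top with an upright round bore 34 mm wide and 22 mm deep (its flat floor is 6 mm above the worktop); the top 4 mm of the bore flare at 45 degrees to 42 mm. Fixed to the worktop. Origin: centre of its underside, on the bore's axis; z up.
- pot_small: smallest of three round turned white plastic pots, the case of the smallest check weight: 47 mm in outer diameter, 24 mm tall, open at the top with an upright round bore 27 mm wide and 18 mm deep (its flat floor is 6 mm above the worktop); the top 4 mm of the bore flare at 45 degrees to 35 mm. Fixed to the worktop. Origin: centre of its underside, on the bore's axis; z up.
- holder: aluminium holder for two jaw inserts, 150 x 60 x 12 mm (x, y, z), fixed. Two open pockets lined in grey felt lie end to end along its x, centred at x = -37 and +37 mm, each 60 (x) by 35 (y) mm, 6 mm deep (floor 6 mm above the worktop); an insert lies lengthwise along x, 6.5 mm proud. Both long pocket walls are cut away mid-way over 34 mm, down to the floor, for fingers. Origin: centre of underside.
- micrometer_mid (a point): an outside micrometer, 48 x 148 x 17 mm, lying on the worktop at the robot's left; a bystander, to be left alone. This point is over the middle of its outline, 8 mm above its underside.

How it is judged:
By the outcome, as a careful person would: the job done as asked, in the order asked, and still so for the second after the job is handed in, with the robot touching nothing.
It also fails if it takes over 109 s, if anything falls off the work surface, if the arm or the gripper's body presses on something with over 40 N, if the wrist force passes 120 N, or if a joint passes its speed limit or range.

## Robot

A 7-joint arm with a two-finger parallel gripper is mounted at the origin on a cart in front of the work surface, level with it; the furniture and walls round the work are solid. World frame = base frame: x ahead of the robot, y to its left, z up, the work surface at z = 0. Lengths are in m, angles in degrees, forces in N, time in s.
With the tool pointing down it reaches from about 0.425 to 0.8 m from the base axis. Payload 8.3 kg.
Tool frame: the origin (TCP) lies at the centre of the arm's flange, where the gripper is bolted on; the fingertips stand 173 mm ahead of it and the grasp point (between the pads) lies 155 mm ahead of it; z points along the fingers, y is the direction in which the jaws open and shut (so a half turn about z gives the same grasp; the last joint's range is limited). The gripper opens to 85 mm and grips with 20 to 120 N. Pads are 22 mm wide; open, the fingers measure 114 mm over their backs; the gripper's body (76 mm by 85 mm) begins 54 mm behind the grasp point. The pads swing forward as they close: fully open they stand 13 mm farther back than shut.
Start: joints at [-68.864, 21.967, 0.94, 78.501, -0.361, 79.538, -2.664], TCP at [0.262, 0.568, 0.405] pointing down, gripper open.
Joint ranges: [-169.22, 169.22], [-14.56, 117.87], [-87.37, 89.26], [10.42, 133.3], [-82.24, 262.24], [0.94, 117.77], [-172.7, 172.7]. Speed limits (degrees/s): [136.94, 136.94, 172.46, 172.46, 180, 180, 180].

## Interface

Orientations are given as a 3x3 rotation matrix whose columns are the frame's x, y, z axes.
In Python, from cell import robot, eyes, close_job, spot_in, regions_of, landmark_of gives the robot as it stands. The module is installed in compiled form; this text tells all that it offers.
- The arm moves only by the tool play_rows, never from a script. Its argument "targets" is a list of rows, each an object with "jaw": the opening, from 0 (shut) to 1 (fully open); "dp": the shift along the world's x, y, z in cm, a list of three; "rotation": the turn, a rotation vector about the world's x, y, z in rad, a list of three. In form: [{"jaw": jaw, "dp": [tx, ty, tz], "rotation": [rx, ry, rz]}, ...]. A call has exactly 8 rows; each row is the pose to reach, as a shift and turn from the pose commanded when the call began; what a row does not reach only later rows make up. A row lasts 1/10 s, in which the tool goes at most 50 mm and 8.59 degrees, less where a joint would pass 70% of its speed; a pose out of reach is approached as far as the arm can. A call with a gripper value outside its range is refused whole. The fingers move at their own pace and stop on an object; "force" is the grip in N (left out, the last holds). Time passes only in rows, so rows that repeat a pose let the fingers close, or fill a call up. It gives the time, the measured TCP pose, the force and the opening at its end, in the units of the state.
- robot.state(): the state, without advancing time (a new reading comes with each control period).
- eyes.snapshot(name): name is "scene" or "top" or "wrist"; returns the picture (480x640x3 uint8, red, green, blue); there is no depth.
- eyes.camera_params(name): a dict with "camera_matrix" (3x3 intrinsics, pixels), "rvec" (rotation vector, rad) and "tvec" (3), from world to camera coordinates, as OpenCV has them; the wrist camera has in their place "hand_eye" (4x4, takes a point from camera to tool coordinates, whose origin is the TCP and whose axes are the flange's). Camera axes: x right, y down, z forward; pixel columns grow to the right and rows downward; lengths in m; the calibration is good to about 2 mm. A picture is of the moment at which its call begins: read the wrist's pose just before it. camera_params takes no time and is no camera call.
- close_job(): hands the job in, once; it reports no verdict.
Trained networks look in the newest picture that a camera, given by its name, has taken for a name from the list of things; names that differ only in an ending like _2 or _b are one class to them, and where a whole thing is asked for, a point or a joint stands for the part that bears it (a point fixed in the world has none). Each returns a list of dicts, best first, with "score" (0 to 1); they miss things now and then, are a little off and sometimes report something else, mostly with a low value. They report only what shows in the picture. A call takes as long as a camera call.
- spot_in(camera, query): "centre" ([column, row] in pixels, amid what is visible of it).
- regions_of(camera, query): "mask" (480x640 bool, what is visible of it) and "centre" ([column, row] in pixels, amid what is visible of it).
- landmark_of(camera, query): "centre" ([column, row] in pixels: a listed point, or the origin of a listed thing).
The state is a dict: "time": time; "joints": joint angles; "qd": joint speeds; "joint_torque": joint torques, N m; "position": TCP position; "ee_rot": TCP orientation; "wrist_force": force on the tool from outside, world axes, zero at the start; "moment": the same for the moment, N m; "grip_width": finger opening in m.
Only numpy, scipy, OpenCV 4.12 (cv2) and the standard library are available. Lean on these libraries where they do the work, as an engineer would, in place of code of your own. Each camera call takes 0.05 s, during which the arm holds its last target. There are 200 camera calls.

## Working session

There is one attempt and no reset: what is moved stays moved. The work goes in short steps, Python scripts to look and compute and a tool call to move; the robot and the scene stay as the last step left them, time stands still between calls to the robot, and variables do not carry over. Pictures are saved under pics/ and viewed, about 12 in all and at most 16, crops included, and the job is handed in when it is done.

Besides the shell and the picture viewer there is one more tool, called after "Call:" by a JSON object that holds its "method" and its "body". play_rows: Moves the arm, as the interface text tells. Its arguments: {"type":"object","properties":{"targets":{"type":"array","items":{"type":"object","properties":{"jaw":{"type":"number"},"dp":{"type":"array","items":{"type":"number"}},"rotation":{"type":"array","items":{"type":"number"}}}}},"force":{"type":"number"}},"required":["targets"]}

```bash
mkdir -p pics; cat > h.py <<'E'
import numpy as np, cv2
from cell import robot, eyes, close_job, spot_in, regions_of, landmark_of
def ray(cam, px):
    p=eyes.camera_params(cam); K=np.array(p["camera_matrix"],float)
    d=np.linalg.inv(K)@np.array([px[0],px[1],1.0])
    if cam=="wrist":
        s=robot.state(); H=np.array(p["hand_eye"]); R=np.array(s["ee_rot"]).reshape(3,3)
        return np.array(s["position"])+R@H[:3,3], R@H[:3,:3]@d
    R,_=cv2.Rodrigues(np.array(p["rvec"],float)); t=np.array(p["tvec"],float).ravel()
    return -R.T@t, R.T@d
def at(cam,px,z):
    o,d=ray(cam,px); return o+d*(z-o[2])/d[2]
def snap(cam,name=None):
    im=eyes.snapshot(cam)
    if name: cv2.imwrite(f"pics/{name}.png",cv2.cvtColor(im,cv2.COLOR_RGB2BGR))
    return im
Z=dict(weight_large_mid=.031,weight_medium_mid=.023,weight_small_mid=.0185,insert_a_mid=.006,insert_b_mid=.006,pot_large=0,pot_medium=0,pot_small=0,holder=0,micrometer_mid=.008)
E
python3 - <<'E'
from h import *
np.set_printoptions(precision=4,suppress=True)
for c in ["top","scene"]:
    snap(c,c+"0")
    for n,z in Z.items():
        print(c,n,[(np.round(r["centre"]),round(r["score"],2),at(c,r["centre"],z)[:2]) for r in landmark_of(c,n)[:4]])
s=robot.state(); print(s); print(eyes.camera_params("wrist"))
E
```

```text
top weight_large_mid [(array([397., 289.]), 0.65, array([ 0.4317, -0.1704]))]
top weight_medium_mid [(array([447., 306.]), 0.48, array([ 0.3974, -0.2817]))]
top weight_small_mid [(array([300., 276.]), 0.38, array([0.4527, 0.0396]))]
top insert_a_mid [(array([350., 279.]), 0.71, array([ 0.4504, -0.0687]))]
top insert_b_mid [(array([242., 300.]), 0.7, array([0.3966, 0.1662]))]
top pot_large [(array([248., 299.]), 0.74, array([0.4004, 0.155 ])), (array([401., 222.]), 0.64, array([ 0.5833, -0.1807]))]
top pot_medium [(array([287., 211.]), 0.85, array([0.6004, 0.0748]))]
top pot_small [(array([461., 236.]), 0.88, array([ 0.5549, -0.3164]))]
top holder [(array([349., 207.]), 0.92, array([ 0.6136, -0.0641]))]
top micrometer_mid [(array([181., 299.]), 0.86, array([0.3956, 0.2993]))]
scene weight_large_mid [(array([360., 304.]), 0.81, array([ 0.4278, -0.1751]))]
scene weight_medium_mid [(array([401., 342.]), 0.88, array([ 0.3955, -0.2837]))]
scene weight_small_mid [(array([284., 259.]), 0.47, array([0.4583, 0.0381]))]
scene insert_a_mid [(array([321., 278.]), 0.67, array([ 0.4655, -0.0555]))]
[... 819 characters left out ...]
.0008, -62.7356,   0.8426, -37.209 ,   0.0166,   0.0027,
         0.    ]), 'position': array([0.2615, 0.5677, 0.4047]), 'ee_rot': array([[-0.9083,  0.4184, -0.0001],
       [ 0.4184,  0.9083, -0.0001],
       [ 0.0001, -0.0001, -1.    ]]), 'wrist_force': array([0.3954, 1.0418, 0.1015]), 'moment': array([-0.025 ,  0.0288,  0.0125]), 'grip_width': 0.08558507644938793}
{'camera_matrix': array([[401.7881,   0.    , 324.162 ],
       [  0.    , 401.7881, 240.8238],
       [  0.    ,   0.    ,   1.    ]]), 'hand_eye': array([[ 0.0003, -0.9565, -0.2917,  0.0751],
       [ 1.    ,  0.0004, -0.0001, -0.0006],
       [ 0.0002, -0.2917,  0.9565,  0.0296],
       [ 0.    ,  0.    ,  0.    ,  1.    ]])}
```

```bash
python3 - <<'E'
import cv2
a=cv2.imread("pics/top0.png")[160:360,130:530]
cv2.imwrite("pics/top0c.png",cv2.resize(a,(800,400),interpolation=cv2.INTER_CUBIC))
E
```

```text
(no output)
```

View pics/top0c.png

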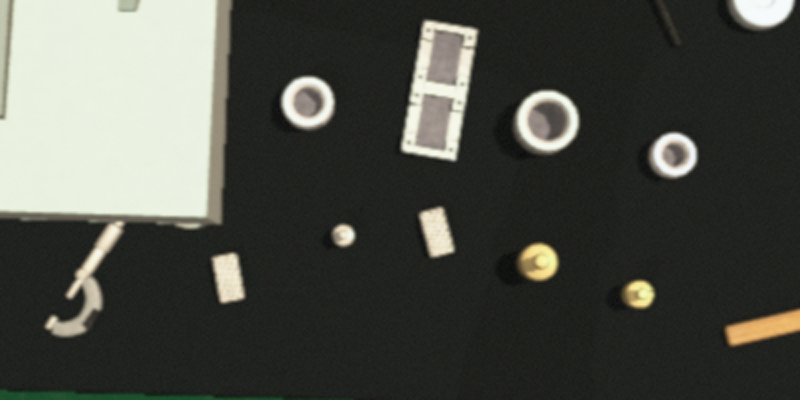

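View pics/scene0.png

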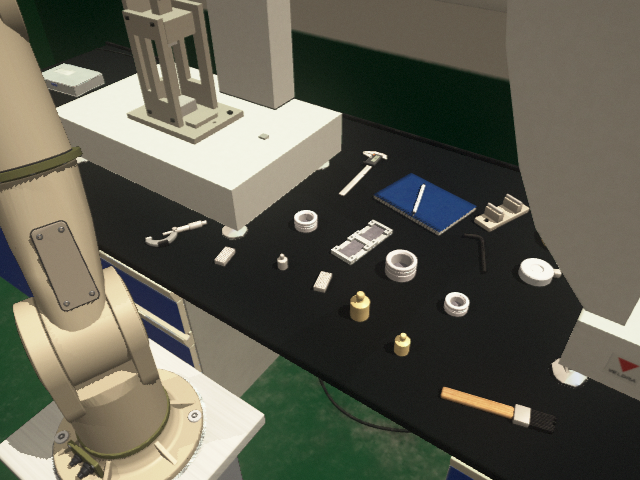

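Call:
{"method": "play_rows", "body": {"targets": [{"jaw": 1,"dp": [1.3,-4,0],"rotation": [0,0,0]},{"jaw": 1,"dp": [2.8,-8.5,0],"rotation": [0,0,0]},{"jaw": 1,"dp": [4.3,-13,0],"rotation": [0,0,0]},{"jaw": 1,"dp": [5.8,-17.5,0],"rotation": [0,0,0]},{"jaw": 1,"dp": [7.3,-22,0],"rotation": [0,0,0]},{"jaw": 1,"dp": [8.8,-26.5,0],"rotation": [0,0,0]},{"jaw": 1,"dp": [10.3,-31,0],"rotation": [0,0,0]},{"jaw": 1,"dp": [11.8,-35.5,0],"rotation": [0,0,0]}]}}

```text
time: 1.9
position: [0.3798, 0.2106, 0.405]
ee_rot: [[-0.908, 0.419, 0.001], [0.419, 0.908, 0.001], [-0.0, 0.001, -1.0]]
wrist_force: [0.8, -0.1, 0.3]
grip_width: 0.0854
```

Call:
{"method": "play_rows", "body": {"targets": [{"jaw": 1,"dp": [1,-4.5,0],"rotation": [0,0,0]},{"jaw": 1,"dp": [2,-9,0],"rotation": [0,0,0]},{"jaw": 1,"dp": [3,-13.5,0],"rotation": [0,0,0]},{"jaw": 1,"dp": [4,-18,0],"rotation": [0,0,0]},{"jaw": 0.8,"dp": [4.5,-22.5,0],"rotation": [0,0,0]},{"jaw": 0.7,"dp": [5,-27,0],"rotation": [0,0,0]},{"jaw": 0.6,"dp": [5,-31.5,0],"rotation": [0,0,0]},{"jaw": 0.6,"dp": [5,-36,-4],"rotation": [0,0,0]}]}}

```text
time: 2.7
position: [0.4304, -0.1429, 0.3748]
ee_rot: [[-0.908, 0.42, 0.008], [0.42, 0.908, -0.0], [-0.008, 0.003, -1.0]]
wrist_force: [1.3, 0.9, -1.3]
grip_width: 0.0512
```

```bash
cat >> h.py <<'E'
np.set_printoptions(precision=4,suppress=True)
def look(*names,pic=None):
    im=snap("wrist",pic)
    s=robot.state(); print("pos",s["position"],"t",s["time"],"w",s["grip_width"])
    for n in names:
        for r in landmark_of("wrist",n)[:3]:
            print(n,np.round(r["centre"]),round(r["score"],2),at("wrist",r["centre"],Z[n])[:2])
    return im
E
python3 - <<'E'
from h import *
look("weight_large_mid","weight_medium_mid","pot_large","insert_a_mid",pic="w1")
E
```

```text
pos [ 0.4274 -0.1476  0.3682] t 2.75 w 0.05104505749765956
weight_large_mid [286. 223.] 0.55 [ 0.4172 -0.1746]
weight_medium_mid [153. 243.] 0.61 [ 0.3883 -0.2815]
pot_large [352. 355.] 0.89 [ 0.5714 -0.1779]
insert_a_mid [420. 196.] 0.89 [ 0.452  -0.0609]
```

View pics/w1.png

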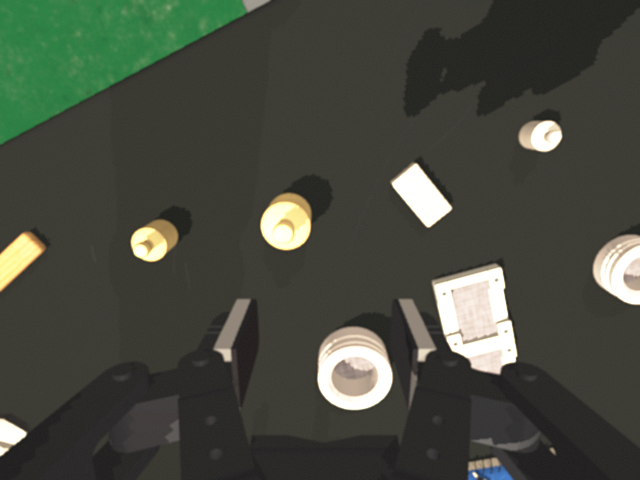

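Call:
{"method": "play_rows", "body": {"targets": [{"jaw": 0.6,"dp": [-0.5,-2.6,-3],"rotation": [0,0,0]},{"jaw": 0.6,"dp": [-0.5,-2.6,-6.5],"rotation": [0,0,0]},{"jaw": 0.6,"dp": [-0.5,-2.6,-6.5],"rotation": [0,0,0]},{"jaw": 0.6,"dp": [-0.5,-2.6,-6.5],"rotation": [0,0,0]},{"jaw": 0.6,"dp": [-0.5,-2.6,-6.5],"rotation": [0,0,0]},{"jaw": 0.6,"dp": [-0.5,-2.6,-6.5],"rotation": [0,0,0]},{"jaw": 0.6,"dp": [-0.5,-2.6,-6.5],"rotation": [0,0,0]},{"jaw": 0.6,"dp": [-0.5,-2.6,-6.5],"rotation": [0,0,0]}]}}

```text
time: 3.75
position: [0.4248, -0.1656, 0.3071]
ee_rot: [[-0.908, 0.418, 0.001], [0.418, 0.908, 0.0], [-0.001, 0.001, -1.0]]
wrist_force: [-0.5, -0.2, 0.3]
grip_width: 0.0509
```

```bash
python3 - <<'E'
from h import *
look("weight_large_mid","pot_large",pic="w2")
for r in regions_of("wrist","weight_large_mid")[:2]:
    m=r["mask"].astype(np.uint8); print(r["score"],r["centre"],cv2.boundingRect(m),at("wrist",r["centre"],.031)[:2])
E
```

```text
pos [ 0.4247 -0.1657  0.3069] t 3.8 w 0.05130672364818504
weight_large_mid [313. 249.] 0.69 [ 0.4266 -0.1753]
pot_large [388. 400.] 0.89 [ 0.5788 -0.1799]
0.82 [314.1, 247.0] (284, 208, 61, 71) [ 0.4253 -0.1739]
```

View pics/w2.png

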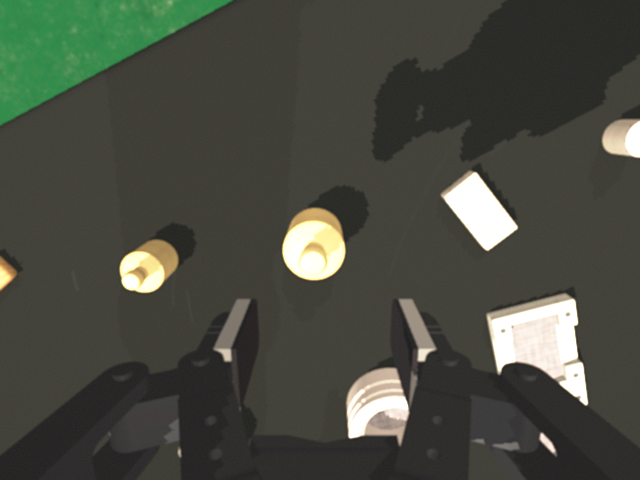

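```bash
python3 - <<'E'
from h import *
print(at("wrist",(313,260),.0525), at("wrist",(313,249),.044))
print(robot.state()["position"])
E
```

```text
[ 0.4263 -0.1745  0.0525] [ 0.4225 -0.173   0.044 ]
[ 0.4245 -0.1657  0.3066]
```

Call:
{"method": "play_rows", "body": {"targets": [{"jaw": 0.5,"dp": [0.1,-0.9,-3],"rotation": [0,0,0]},{"jaw": 0.5,"dp": [0.1,-0.9,-6],"rotation": [0,0,0]},{"jaw": 0.5,"dp": [0.1,-0.9,-7.7],"rotation": [0,0,0]},{"jaw": 0.5,"dp": [0.1,-0.9,-8.7],"rotation": [0,0,0]},{"jaw": 0.5,"dp": [0.1,-0.9,-8.7],"rotation": [0,0,0]},{"jaw": 0.1,"dp": [0.1,-0.9,-8.7],"rotation": [0,0,0]},{"jaw": 0,"dp": [0.1,-0.9,-8.7],"rotation": [0,0,0]},{"jaw": 0,"dp": [0.1,-0.9,-8.7],"rotation": [0,0,0]}], "force": 50}}

```text
time: 4.75
position: [0.4263, -0.1746, 0.2206]
ee_rot: [[-0.908, 0.418, 0.002], [0.418, 0.908, 0.0], [-0.002, 0.001, -1.0]]
wrist_force: [0.3, 1.1, 5.7]
grip_width: 0.0136
```

```bash
python3 - <<'E'
from h import *
look("weight_large_mid","pot_large",pic="w3")
print(robot.state()["wrist_force"])
E
```

```text
pos [ 0.4262 -0.1746  0.2205] t 4.8 w 0.01355801069343052
weight_large_mid [323. 300.] 0.8 [ 0.4269 -0.1759]
[0.57   1.2733 5.4171]
```

View pics/w3.png

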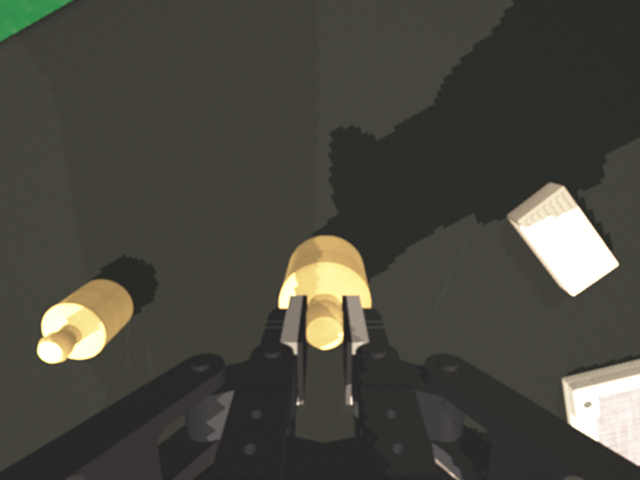

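Call:
{"method": "play_rows", "body": {"targets": [{"jaw": 0,"dp": [0,0,1],"rotation": [0,0,0]},{"jaw": 0,"dp": [0,0,3],"rotation": [0,0,0]},{"jaw": 0,"dp": [0,0,6],"rotation": [0,0,0]},{"jaw": 0,"dp": [0,0,9],"rotation": [0,0,0]},{"jaw": 0,"dp": [2,1,12],"rotation": [0,0,0]},{"jaw": 0,"dp": [5,2.5,14],"rotation": [0,0,0]},{"jaw": 0,"dp": [8,4,14],"rotation": [0,0,0]},{"jaw": 0,"dp": [11,5.5,14],"rotation": [0,0,0]}]}}

```text
time: 5.7
position: [0.5363, -0.1192, 0.3606]
ee_rot: [[-0.908, 0.419, 0.001], [0.419, 0.908, 0.0], [-0.001, 0.001, -1.0]]
wrist_force: [-1.0, -0.7, -4.9]
grip_width: 0.0133
```

Call:
{"method": "play_rows", "body": {"targets": [{"jaw": 0,"dp": [2.5,1.2,0],"rotation": [0,0,0]},{"jaw": 0,"dp": [5,2.4,0],"rotation": [0,0,0]},{"jaw": 0,"dp": [6.5,3,0],"rotation": [0,0,0]},{"jaw": 0,"dp": [6.5,3,0],"rotation": [0,0,0]},{"jaw": 0,"dp": [6.5,3,0],"rotation": [0,0,0]},{"jaw": 0,"dp": [6.5,3,0],"rotation": [0,0,0]},{"jaw": 0,"dp": [6.5,3,0],"rotation": [0,0,0]},{"jaw": 0,"dp": [6.5,3,0],"rotation": [0,0,0]}]}}

```text
time: 6.5
position: [0.6, -0.0902, 0.3598]
ee_rot: [[-0.908, 0.419, 0.0], [0.419, 0.908, 0.0], [0.0, 0.0, -1.0]]
wrist_force: [-0.2, 0.2, -3.2]
grip_width: 0.0132
```

```bash
python3 - <<'E'
from h import *
look("weight_large_mid","pot_large","pot_medium","pot_small","holder","insert_a_mid",pic="w4")
print(robot.state()["wrist_force"])
for n,z in (("pot_large",.037),("pot_medium",.028),("pot_small",.024)):
  for r in regions_of("wrist",n)[:1]:
    m=r["mask"].astype(np.uint8); print(n,r["score"],r["centre"],cv2.boundingRect(m))
E
```

```text
pos [ 0.6001 -0.09    0.3597] t 6.55 w 0.013283352586737221
weight_large_mid [324. 297.] 0.58 [ 0.6581 -0.117 ]
pot_large [218. 236.] 0.82 [ 0.5813 -0.1817]
pot_large [271.  20.] 0.23 [ 0.4525 -0.0656]
pot_medium [520. 116.] 0.88 [0.5945 0.0813]
pot_small [ 58. 268.] 0.56 [ 0.5486 -0.3234]
holder [361. 218.] 0.82 [ 0.6185 -0.0644]
insert_a_mid [276.  22.] 0.68 [ 0.4572 -0.0631]
[-0.7383  0.1144 -4.7356]
pot_large 0.8 [213.3, 240.8] (164, 197, 93, 90)
pot_medium 0.93 [530.9, 112.1] (488, 74, 91, 80)
pot_small 0.81 [48.0, 273.0] (12, 244, 73, 61)
```

View pics/w4.png

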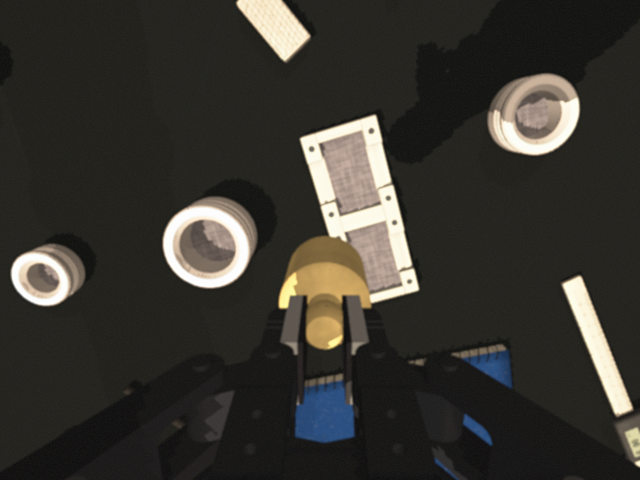

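```bash
python3 - <<'E'
from h import *
for n,p,z in (("L",(207.5,243),.037),("M",(539.5,114),.028),("S",(40,277.5),.024)): print(n,at("wrist",p,z)[:2])
a,b,c=[at("wrist",p,.012)[:2] for p in ((301,136),(376,115),(418,289))]
print("holder",(a+c)/2,np.linalg.norm(a-b),np.linalg.norm(b-c),np.degrees(np.arctan2(*(c-b)[::-1])))
a,b,c=[at("wrist",p,.0125)[:2] for p in ((286,62),(311,37),(267,-8))]
o=at("wrist",(207.5,243),.037); print("rim w",np.linalg.norm(at("wrist",(164,243),.037)-at("wrist",(251,243),.037)))
E
```

```text
L [ 0.5775 -0.1779]
M [0.5939 0.0824]
S [ 0.548  -0.3225]
holder [ 0.6147 -0.0625] 0.05891589284260248 0.1484331380386233 -8.5171070025931
rim w 0.06641687175559452
```

Call:
{"method": "play_rows", "body": {"targets": [{"jaw": 0,"dp": [-0.5,-2.5,0],"rotation": [0,0,0]},{"jaw": 0,"dp": [-1.2,-5,-1],"rotation": [0,0,0]},{"jaw": 0,"dp": [-1.8,-7.5,-3],"rotation": [0,0,0]},{"jaw": 0,"dp": [-2.15,-8.9,-5],"rotation": [0,0,0]},{"jaw": 0,"dp": [-2.15,-8.9,-7],"rotation": [0,0,0]},{"jaw": 0,"dp": [-2.15,-8.9,-8.5],"rotation": [0,0,0]},{"jaw": 0,"dp": [-2.15,-8.9,-8.5],"rotation": [0,0,0]},{"jaw": 0,"dp": [-2.15,-8.9,-8.5],"rotation": [0,0,0]}]}}

```text
time: 7.8
position: [0.5795, -0.1781, 0.2747]
ee_rot: [[-0.909, 0.417, -0.0], [0.417, 0.909, -0.0], [0.0, -0.0, -1.0]]
wrist_force: [0.8, -0.1, -3.6]
grip_width: 0.0135
```

```bash
python3 - <<'E'
from h import *
im=look(pic="w5")
for f in (0,1): 
    pass
cv2.imwrite("pics/w5c.png",cv2.cvtColor(im[200:400,200:450],cv2.COLOR_RGB2BGR).repeat(2,0).repeat(2,1))
E
```

```text
pos [ 0.5796 -0.1783  0.2754] t 7.85 w 0.013225126572775
```

View pics/w5c.png

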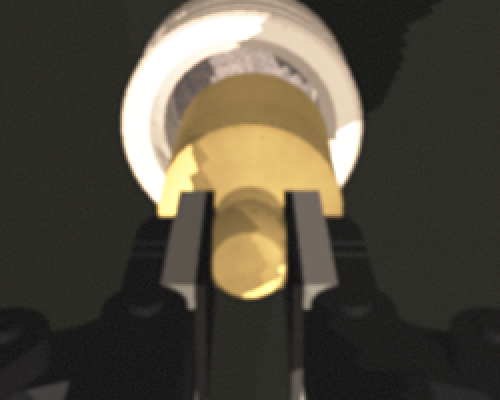

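```bash
python3 - <<'E'
from h import *
print(at("wrist",(321,206),.037),at("wrist",(321,260),.037))
im=cv2.cvtColor(cv2.imread("pics/w5.png"),cv2.COLOR_BGR2RGB)
s=robot.state();R=np.array(s["ee_rot"]);x=R[:,0]
n=at("wrist",(321,206),.037); print("centre from near edge",n-x*.033)
print("weight base near edge (row 236?)",at("wrist",(326,236),s["position"][2]-.2205))
E
```

```text
[ 0.5511 -0.1677  0.037 ] [ 0.5786 -0.1804  0.037 ]
centre from near edge [ 0.581  -0.1815  0.037 ]
weight base near edge (row 236?) [ 0.5624 -0.1701  0.0549]
```

Call:
{"method": "play_rows", "body": {"targets": [{"jaw": 0,"dp": [0,-0.3,0],"rotation": [0,0,0]},{"jaw": 0,"dp": [0,-0.3,-1],"rotation": [0,0,0]},{"jaw": 0,"dp": [0,-0.3,-1.8],"rotation": [0,0,0]},{"jaw": 0,"dp": [0,-0.3,-2.6],"rotation": [0,0,0]},{"jaw": 0,"dp": [0,-0.3,-3.4],"rotation": [0,0,0]},{"jaw": 0,"dp": [0,-0.3,-4],"rotation": [0,0,0]},{"jaw": 0,"dp": [0,-0.3,-4.4],"rotation": [0,0,0]},{"jaw": 0,"dp": [0,-0.3,-4.5],"rotation": [0,0,0]}]}}

```text
time: 8.65
position: [0.5789, -0.1816, 0.2288]
ee_rot: [[-0.908, 0.418, -0.001], [0.418, 0.908, 0.0], [0.001, -0.0, -1.0]]
wrist_force: [-0.4, 0.6, -4.0]
grip_width: 0.0131
```

Call:
{"method": "play_rows", "body": {"targets": [{"jaw": 0,"dp": [0,0,0],"rotation": [0,0,0]},{"jaw": 0,"dp": [0,0,-0.05],"rotation": [0,0,0]},{"jaw": 0,"dp": [0,0,-0.1],"rotation": [0,0,0]},{"jaw": 0,"dp": [0,0,-0.15],"rotation": [0,0,0]},{"jaw": 0,"dp": [0,0,-0.2],"rotation": [0,0,0]},{"jaw": 0,"dp": [0,0,-0.2],"rotation": [0,0,0]},{"jaw": 0,"dp": [0,0,-0.2],"rotation": [0,0,0]},{"jaw": 0,"dp": [0,0,-0.2],"rotation": [0,0,0]}]}}

```text
time: 9.45
position: [0.5792, -0.1817, 0.2278]
ee_rot: [[-0.908, 0.418, 0.001], [0.418, 0.908, -0.0], [-0.0, 0.0, -1.0]]
wrist_force: [0.4, 1.0, -0.8]
grip_width: 0.0131
```

Call:
{"method": "play_rows", "body": {"targets": [{"jaw": 0.2,"dp": [0,0,0],"rotation": [0,0,0]},{"jaw": 0.35,"dp": [0,0,0],"rotation": [0,0,0]},{"jaw": 0.5,"dp": [0,0,0],"rotation": [0,0,0]},{"jaw": 0.5,"dp": [0,0,0],"rotation": [0,0,0]},{"jaw": 0.5,"dp": [0,0,1],"rotation": [0,0,0]},{"jaw": 0.5,"dp": [0,0,3],"rotation": [0,0,0]},{"jaw": 0.5,"dp": [0,0,6],"rotation": [0,0,0]},{"jaw": 0.5,"dp": [0,0,8],"rotation": [0,0,0]}]}}

```text
time: 10.25
position: [0.5792, -0.1822, 0.3102]
ee_rot: [[-0.908, 0.419, 0.002], [0.419, 0.908, -0.001], [-0.002, 0.0, -1.0]]
wrist_force: [1.4, 0.0, 0.3]
grip_width: 0.0429
```

Call:
{"method": "play_rows", "body": {"targets": [{"jaw": 0.5,"dp": [-3.7,-2,0],"rotation": [0,0,0]},{"jaw": 0.5,"dp": [-7.5,-4,0],"rotation": [0,0,0]},{"jaw": 0.5,"dp": [-11.5,-6.2,0],"rotation": [0,0,0]},{"jaw": 0.5,"dp": [-15,-8.3,0],"rotation": [0,0,0]},{"jaw": 0.5,"dp": [-18.4,-10,0],"rotation": [0,0,0]},{"jaw": 0.5,"dp": [-18.4,-10,0],"rotation": [0,0,0]},{"jaw": 0.5,"dp": [-18.4,-10,0],"rotation": [0,0,0]},{"jaw": 0.5,"dp": [-18.4,-10,0],"rotation": [0,0,0]}]}}

```text
time: 11.05
position: [0.396, -0.2812, 0.308]
ee_rot: [[-0.909, 0.417, 0.001], [0.417, 0.909, -0.0], [-0.001, 0.0, -1.0]]
wrist_force: [0.9, 0.9, -0.0]
grip_width: 0.0428
```

```bash
python3 - <<'E'
from h import *
im=look("weight_medium_mid",pic="w6")
for r in regions_of("wrist","weight_medium_mid")[:2]:
    m=r["mask"].astype(np.uint8); print(r["score"],r["centre"],cv2.boundingRect(m),at("wrist",r["centre"],.023)[:2])
E
```

```text
pos [ 0.3962 -0.281   0.3078] t 11.1 w 0.04269212903262018
weight_medium_mid [324. 235.] 0.65 [ 0.3944 -0.2815]
0.71 [321.1, 234.2] (298, 208, 43, 52) [ 0.3931 -0.2828]
```

View pics/w6.png

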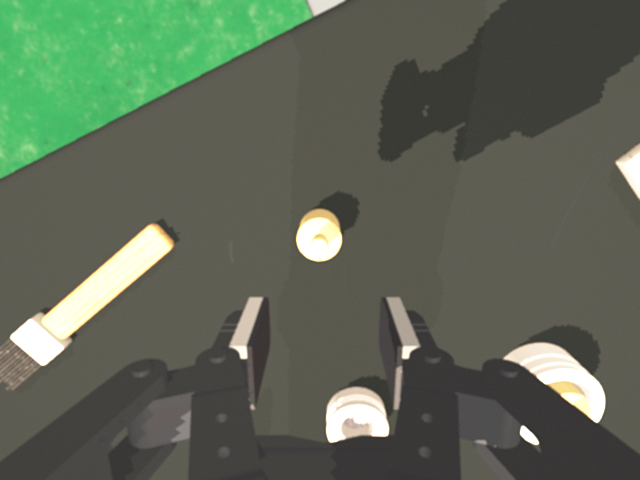

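```bash
python3 - <<'E'
from h import *
print(at("wrist",(319.5,239),.032),at("wrist",(319.5,242),.0385),robot.state()["position"])
E
```

```text
[ 0.3933 -0.2839  0.032 ] [ 0.3933 -0.2838  0.0385] [ 0.396  -0.281   0.3075]
```

Call:
{"method": "play_rows", "body": {"targets": [{"jaw": 0.45,"dp": [-0.27,-0.28,-3],"rotation": [0,0,0]},{"jaw": 0.45,"dp": [-0.27,-0.28,-6],"rotation": [0,0,0]},{"jaw": 0.45,"dp": [-0.27,-0.28,-8.5],"rotation": [0,0,0]},{"jaw": 0.45,"dp": [-0.27,-0.28,-9.9],"rotation": [0,0,0]},{"jaw": 0.45,"dp": [-0.27,-0.28,-9.9],"rotation": [0,0,0]},{"jaw": 0.1,"dp": [-0.27,-0.28,-9.9],"rotation": [0,0,0]},{"jaw": 0,"dp": [-0.27,-0.28,-9.9],"rotation": [0,0,0]},{"jaw": 0,"dp": [-0.27,-0.28,-9.9],"rotation": [0,0,0]}], "force": 40}}

```text
time: 12.0
position: [0.3929, -0.2848, 0.2097]
ee_rot: [[-0.908, 0.418, 0.002], [0.418, 0.908, -0.001], [-0.002, 0.0, -1.0]]
wrist_force: [0.2, 1.0, 4.2]
grip_width: 0.0092
```

Call:
{"method": "play_rows", "body": {"targets": [{"jaw": 0,"dp": [0,0,0],"rotation": [0,0,0]},{"jaw": 0,"dp": [0,0,0.5],"rotation": [0,0,0]},{"jaw": 0,"dp": [0,0,1],"rotation": [0,0,0]},{"jaw": 0,"dp": [0,0,2],"rotation": [0,0,0]},{"jaw": 0,"dp": [0,0,4],"rotation": [0,0,0]},{"jaw": 0,"dp": [0,0,7],"rotation": [0,0,0]},{"jaw": 0,"dp": [0,0,9],"rotation": [0,0,0]},{"jaw": 0,"dp": [0,0,9],"rotation": [0,0,0]}]}}

```text
time: 12.8
position: [0.3929, -0.2855, 0.3016]
ee_rot: [[-0.908, 0.419, 0.005], [0.419, 0.908, -0.002], [-0.005, 0.0, -1.0]]
wrist_force: [0.4, -0.5, -2.5]
grip_width: 0.0092
```

Call:
{"method": "play_rows", "body": {"targets": [{"jaw": 0,"dp": [2,3.5,1],"rotation": [0,0,0]},{"jaw": 0,"dp": [4,7.5,2],"rotation": [0,0,0]},{"jaw": 0,"dp": [6.5,11.8,2],"rotation": [0,0,0]},{"jaw": 0,"dp": [8.7,15.9,2],"rotation": [0,0,0]},{"jaw": 0,"dp": [11,20,2],"rotation": [0,0,0]},{"jaw": 0,"dp": [13.2,24.1,2],"rotation": [0,0,0]},{"jaw": 0,"dp": [15.4,28.2,2],"rotation": [0,0,0]},{"jaw": 0,"dp": [17.2,31.5,2],"rotation": [0,0,0]}]}}

```text
time: 13.6
position: [0.5648, 0.0336, 0.3176]
ee_rot: [[-0.909, 0.416, -0.001], [0.416, 0.909, 0.0], [0.001, -0.0, -1.0]]
wrist_force: [1.0, -0.5, -1.1]
grip_width: 0.0092
```

Call:
{"method": "play_rows", "body": {"targets": [{"jaw": 0,"dp": [1.5,2.5,0],"rotation": [0,0,0]},{"jaw": 0,"dp": [2.5,4.5,-2],"rotation": [0,0,0]},{"jaw": 0,"dp": [2.9,5.2,-4.5],"rotation": [0,0,0]},{"jaw": 0,"dp": [2.9,5.2,-6.5],"rotation": [0,0,0]},{"jaw": 0,"dp": [2.9,5.2,-6.5],"rotation": [0,0,0]},{"jaw": 0,"dp": [2.9,5.2,-6.5],"rotation": [0,0,0]},{"jaw": 0,"dp": [2.9,5.2,-6.5],"rotation": [0,0,0]},{"jaw": 0,"dp": [2.9,5.2,-6.5],"rotation": [0,0,0]}]}}

```text
time: 14.4
position: [0.5937, 0.0821, 0.2549]
ee_rot: [[-0.908, 0.419, 0.002], [0.419, 0.908, 0.001], [-0.002, 0.001, -1.0]]
wrist_force: [1.3, -0.3, -1.7]
grip_width: 0.0092
```

```bash
cat >> h.py <<'E'
def crop(im,name):
    cv2.imwrite(f"pics/{name}.png",cv2.cvtColor(im[180:400,200:450],cv2.COLOR_RGB2BGR).repeat(2,0).repeat(2,1))
E
python3 - <<'E'
from h import *
im=look("pot_medium","weight_medium_mid",pic="w7"); crop(im,"w7c")
E
```

```text
pos [0.5937 0.0822 0.2547] t 14.45 w 0.009152902244362368
weight_medium_mid [328. 307.] 0.84 [0.6168 0.0733]
```

View pics/w7c.png

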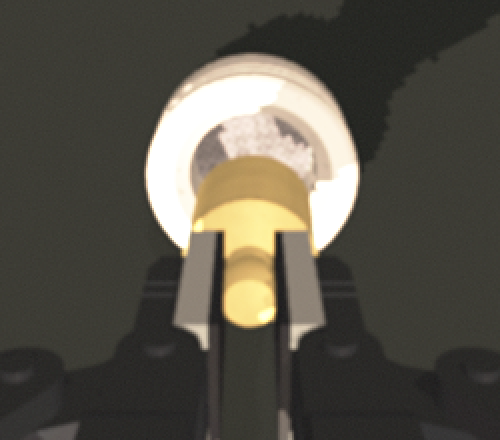

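```bash
cat >> h.py <<'E'
def fit(rim,zr,rr,wt,zg,rw):
    """rim/wt = px of near edges; zg = TCP z at grasp"""
    s=robot.state(); x=np.array(s["ee_rot"])[:,0]; x=x/np.linalg.norm(x)
    p=at("wrist",rim,zr)-x*rr; w=at("wrist",wt,s["position"][2]-zg)-x*rw
    print("pot",p[:2],"weight",w[:2],"move cm",(p-w)[:2]*100,"pos",s["position"])
E
python3 - <<'E'
from h import *
fit((326,217.5),.028,.0275,(325.5,258.5),.2093,.014)
E
```

```text
pot [0.594  0.0826] weight [0.596  0.0814] move cm [-0.1988  0.1244] pos [0.5935 0.0823 0.2543]
```

Call:
{"method": "play_rows", "body": {"targets": [{"jaw": 0,"dp": [-0.1,0.06,0],"rotation": [0,0,0]},{"jaw": 0,"dp": [-0.1,0.06,-1],"rotation": [0,0,0]},{"jaw": 0,"dp": [-0.1,0.06,-1.8],"rotation": [0,0,0]},{"jaw": 0,"dp": [-0.1,0.06,-2.6],"rotation": [0,0,0]},{"jaw": 0,"dp": [-0.1,0.06,-3.2],"rotation": [0,0,0]},{"jaw": 0,"dp": [-0.1,0.06,-3.6],"rotation": [0,0,0]},{"jaw": 0,"dp": [-0.1,0.06,-3.7],"rotation": [0,0,0]},{"jaw": 0,"dp": [-0.1,0.06,-3.7],"rotation": [0,0,0]}]}}

```text
time: 15.35
position: [0.5924, 0.083, 0.2164]
ee_rot: [[-0.908, 0.419, -0.0], [0.419, 0.908, -0.0], [0.0, -0.0, -1.0]]
wrist_force: [0.1, 0.3, -1.4]
grip_width: 0.0093
```

Call:
{"method": "play_rows", "body": {"targets": [{"jaw": 0,"dp": [0,0,0],"rotation": [0,0,0]},{"jaw": 0,"dp": [0,0,-0.05],"rotation": [0,0,0]},{"jaw": 0,"dp": [0,0,-0.1],"rotation": [0,0,0]},{"jaw": 0,"dp": [0,0,-0.15],"rotation": [0,0,0]},{"jaw": 0,"dp": [0,0,-0.2],"rotation": [0,0,0]},{"jaw": 0,"dp": [0,0,-0.2],"rotation": [0,0,0]},{"jaw": 0,"dp": [0,0,-0.2],"rotation": [0,0,0]},{"jaw": 0,"dp": [0,0,-0.2],"rotation": [0,0,0]}]}}

```text
time: 16.15
position: [0.5928, 0.0831, 0.2157]
ee_rot: [[-0.908, 0.418, 0.002], [0.418, 0.908, 0.001], [-0.001, 0.001, -1.0]]
wrist_force: [-2.5, 0.3, 7.0]
grip_width: 0.0093
```

Call:
{"method": "play_rows", "body": {"targets": [{"jaw": 0,"dp": [0,0,0.05],"rotation": [0,0,0]},{"jaw": 0.15,"dp": [0,0,0.05],"rotation": [0,0,0]},{"jaw": 0.3,"dp": [0,0,0.05],"rotation": [0,0,0]},{"jaw": 0.45,"dp": [0,0,0.05],"rotation": [0,0,0]},{"jaw": 0.45,"dp": [0,0,1],"rotation": [0,0,0]},{"jaw": 0.45,"dp": [0,0,3],"rotation": [0,0,0]},{"jaw": 0.45,"dp": [0,0,6],"rotation": [0,0,0]},{"jaw": 0.45,"dp": [0,0,8],"rotation": [0,0,0]}]}}

```text
time: 16.95
position: [0.5927, 0.0828, 0.297]
ee_rot: [[-0.908, 0.419, 0.002], [0.419, 0.908, 0.0], [-0.002, 0.001, -1.0]]
wrist_force: [-0.3, -0.3, 0.2]
grip_width: 0.0385
```

Call:
{"method": "play_rows", "body": {"targets": [{"jaw": 0.45,"dp": [-3.7,-1.2,0],"rotation": [0,0,0]},{"jaw": 0.45,"dp": [-7.5,-2.3,0],"rotation": [0,0,0]},{"jaw": 0.45,"dp": [-11,-3.5,0],"rotation": [0,0,0]},{"jaw": 0.45,"dp": [-13.7,-4.4,0],"rotation": [0,0,0]},{"jaw": 0.45,"dp": [-13.7,-4.4,0],"rotation": [0,0,0]},{"jaw": 0.45,"dp": [-13.7,-4.4,0],"rotation": [0,0,0]},{"jaw": 0.45,"dp": [-13.7,-4.4,0],"rotation": [0,0,0]},{"jaw": 0.45,"dp": [-13.7,-4.4,0],"rotation": [0,0,0]}]}}

```text
time: 17.75
position: [0.4561, 0.0394, 0.2947]
ee_rot: [[-0.908, 0.418, 0.001], [0.418, 0.908, -0.001], [-0.001, -0.0, -1.0]]
wrist_force: [0.0, -0.3, 0.2]
grip_width: 0.0384
```

```bash
python3 - <<'E'
from h import *
im=look("weight_small_mid","insert_a_mid","insert_b_mid",pic="w8")
for r in regions_of("wrist","weight_small_mid")[:2]:
    m=r["mask"].astype(np.uint8); print(r["score"],r["centre"],cv2.boundingRect(m),at("wrist",r["centre"],.0185)[:2])
E
```

```text
pos [0.456  0.0393 0.2945] t 17.8 w 0.03835621627862932
weight_small_mid [320. 236.] 0.63 [0.4515 0.0375]
insert_a_mid [191. 296.] 0.94 [ 0.4567 -0.0653]
insert_b_mid [475.  67.] 0.84 [0.3982 0.1631]
insert_b_mid [192. 296.] 0.21 [ 0.4563 -0.0647]
0.89 [321.4, 232.0] (302, 209, 35, 41) [0.4491 0.0392]
```

View pics/w8.png

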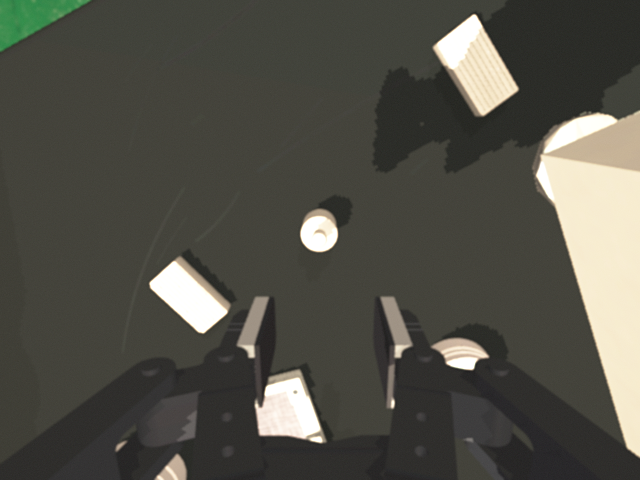

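```bash
python3 - <<'E'
from h import *
print(at("wrist",(319,234),.027),at("wrist",(319,236),.0315),robot.state()["position"])
for n,q in (("a",[(178,260),(230,309),(204,333),(150,284)]),("b",[(434,47),(472,15),(518,90),(482,115)])):
    P=np.array([at("wrist",p,.0125)[:2] for p in q]); print(n,P.mean(0),[np.linalg.norm(P[i]-P[i-1]).round(4) for i in range(4)],
      [np.degrees(np.arctan2(*(P[i]-P[i-1])[::-1])).round(1) for i in range(4)])
E
```

```text
[0.4475 0.0384 0.027 ] [0.4475 0.0385 0.0315] [0.4556 0.0391 0.2943]
a [ 0.4553 -0.0623] [np.float64(0.0271), np.float64(0.0483), np.float64(0.0271), np.float64(0.0501)] [np.float64(105.0), np.float64(17.1), np.float64(-71.1), np.float64(-162.9)]
b [0.3986 0.1619] [np.float64(0.0488), np.float64(0.0258), np.float64(0.0503), np.float64(0.0241)] [np.float64(-164.2), np.float64(104.5), np.float64(13.7), np.float64(-79.1)]
```

Call:
{"method": "play_rows", "body": {"targets": [{"jaw": 0.4,"dp": [-0.78,-0.07,-3],"rotation": [0,0,0]},{"jaw": 0.4,"dp": [-0.78,-0.07,-6],"rotation": [0,0,0]},{"jaw": 0.4,"dp": [-0.78,-0.07,-8],"rotation": [0,0,0]},{"jaw": 0.4,"dp": [-0.78,-0.07,-9.1],"rotation": [0,0,0]},{"jaw": 0.4,"dp": [-0.78,-0.07,-9.1],"rotation": [0,0,0]},{"jaw": 0.1,"dp": [-0.78,-0.07,-9.1],"rotation": [0,0,0]},{"jaw": 0,"dp": [-0.78,-0.07,-9.1],"rotation": [0,0,0]},{"jaw": 0,"dp": [-0.78,-0.07,-9.1],"rotation": [0,0,0]}], "force": 30}}

```text
time: 18.8
position: [0.4481, 0.0385, 0.2045]
ee_rot: [[-0.908, 0.418, 0.002], [0.418, 0.908, 0.001], [-0.001, 0.002, -1.0]]
wrist_force: [-0.2, -0.4, 2.4]
grip_width: 0.0062
```

Call:
{"method": "play_rows", "body": {"targets": [{"jaw": 0,"dp": [0,0,0],"rotation": [0,0,0]},{"jaw": 0,"dp": [0,0,0.5],"rotation": [0,0,0]},{"jaw": 0,"dp": [0,0,1],"rotation": [0,0,0]},{"jaw": 0,"dp": [0,0,2],"rotation": [0,0,0]},{"jaw": 0,"dp": [0,0,4],"rotation": [0,0,0]},{"jaw": 0,"dp": [0,0,8],"rotation": [0,0,0]},{"jaw": 0,"dp": [0,0,12],"rotation": [0,0,0]},{"jaw": 0,"dp": [0,0,12],"rotation": [0,0,0]}]}}

```text
time: 19.6
position: [0.4492, 0.0379, 0.329]
ee_rot: [[-0.908, 0.419, 0.008], [0.419, 0.908, 0.003], [-0.006, 0.006, -1.0]]
wrist_force: [0.2, 0.6, -1.6]
grip_width: 0.0063
```

Call:
{"method": "play_rows", "body": {"targets": [{"jaw": 0,"dp": [1,-3,0],"rotation": [0,0,0]},{"jaw": 0,"dp": [2.2,-7.5,0],"rotation": [0,0,0]},{"jaw": 0,"dp": [3.4,-12,0],"rotation": [0,0,0]},{"jaw": 0,"dp": [4.6,-16.5,0],"rotation": [0,0,0]},{"jaw": 0,"dp": [5.9,-21,0],"rotation": [0,0,0]},{"jaw": 0,"dp": [7.1,-25.5,0],"rotation": [0,0,0]},{"jaw": 0,"dp": [8.4,-30,0],"rotation": [0,0,0]},{"jaw": 0,"dp": [9.5,-34,0],"rotation": [0,0,0]}]}}

```text
time: 20.4
position: [0.5426, -0.3037, 0.3232]
ee_rot: [[-0.908, 0.419, -0.001], [0.419, 0.908, -0.0], [0.001, -0.001, -1.0]]
wrist_force: [0.7, 0.1, 0.8]
grip_width: 0.0061
```

Call:
{"method": "play_rows", "body": {"targets": [{"jaw": 0,"dp": [0.5,-2,0],"rotation": [0,0,0]},{"jaw": 0,"dp": [0.5,-2,-3],"rotation": [0,0,0]},{"jaw": 0,"dp": [0.5,-2,-6],"rotation": [0,0,0]},{"jaw": 0,"dp": [0.5,-2,-8],"rotation": [0,0,0]},{"jaw": 0,"dp": [0.5,-2,-8],"rotation": [0,0,0]},{"jaw": 0,"dp": [0.5,-2,-8],"rotation": [0,0,0]},{"jaw": 0,"dp": [0.5,-2,-8],"rotation": [0,0,0]},{"jaw": 0,"dp": [0.5,-2,-8],"rotation": [0,0,0]}]}}

```text
time: 21.2
position: [0.5479, -0.3219, 0.2451]
ee_rot: [[-0.908, 0.418, 0.002], [0.418, 0.908, -0.001], [-0.002, -0.0, -1.0]]
wrist_force: [-0.5, -0.5, -0.6]
grip_width: 0.0061
```

```bash
python3 - <<'E'
from h import *
im=look("pot_small",pic="w9"); crop(im,"w9c")
E
```

```text
pos [ 0.5479 -0.3218  0.2449] t 21.25 w 0.005890996541698362
```

View pics/w9c.png

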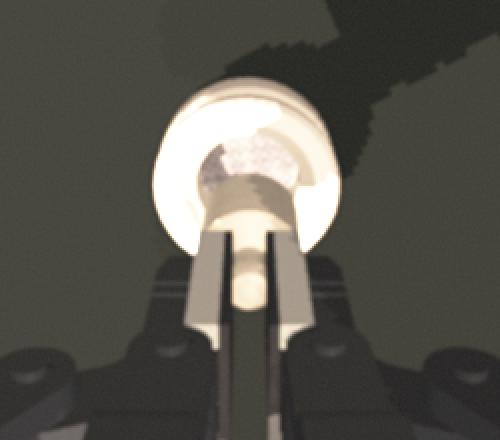

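```bash
python3 - <<'E'
from h import *
fit((323.5,228.5),.024,.0235,(325.3,267.5),.2043,.011)
E
```

```text
pot [ 0.548 -0.323] weight [ 0.55   -0.3229] move cm [-0.1983 -0.0035] pos [ 0.5478 -0.3218  0.2446]
```

Call:
{"method": "play_rows", "body": {"targets": [{"jaw": 0,"dp": [-0.1,-0.1,0],"rotation": [0,0,0]},{"jaw": 0,"dp": [-0.1,-0.1,-1],"rotation": [0,0,0]},{"jaw": 0,"dp": [-0.1,-0.1,-1.8],"rotation": [0,0,0]},{"jaw": 0,"dp": [-0.1,-0.1,-2.5],"rotation": [0,0,0]},{"jaw": 0,"dp": [-0.1,-0.1,-3],"rotation": [0,0,0]},{"jaw": 0,"dp": [-0.1,-0.1,-3.25],"rotation": [0,0,0]},{"jaw": 0,"dp": [-0.1,-0.1,-3.3],"rotation": [0,0,0]},{"jaw": 0,"dp": [-0.1,-0.1,-3.3],"rotation": [0,0,0]}]}}

```text
time: 22.1
position: [0.5466, -0.3227, 0.2107]
ee_rot: [[-0.908, 0.419, 0.0], [0.419, 0.908, -0.0], [-0.0, -0.0, -1.0]]
wrist_force: [-0.7, 1.0, 1.9]
grip_width: 0.0063
```

Call:
{"method": "play_rows", "body": {"targets": [{"jaw": 0,"dp": [0,0,0],"rotation": [0,0,0]},{"jaw": 0,"dp": [0,0,-0.05],"rotation": [0,0,0]},{"jaw": 0,"dp": [0,0,-0.1],"rotation": [0,0,0]},{"jaw": 0,"dp": [0,0,-0.15],"rotation": [0,0,0]},{"jaw": 0,"dp": [0,0,-0.15],"rotation": [0,0,0]},{"jaw": 0,"dp": [0,0,-0.15],"rotation": [0,0,0]},{"jaw": 0,"dp": [0,0,-0.15],"rotation": [0,0,0]},{"jaw": 0,"dp": [0,0,-0.15],"rotation": [0,0,0]}]}}

```text
time: 22.9
position: [0.547, -0.3231, 0.2106]
ee_rot: [[-0.908, 0.418, 0.002], [0.418, 0.908, -0.001], [-0.002, 0.0, -1.0]]
wrist_force: [-1.4, 2.4, 10.2]
grip_width: 0.0057
```

Call:
{"method": "play_rows", "body": {"targets": [{"jaw": 0,"dp": [0,0,0.1],"rotation": [0,0,0]},{"jaw": 0.15,"dp": [0,0,0.1],"rotation": [0,0,0]},{"jaw": 0.3,"dp": [0,0,0.1],"rotation": [0,0,0]},{"jaw": 0.4,"dp": [0,0,0.1],"rotation": [0,0,0]},{"jaw": 0.4,"dp": [0,0,1],"rotation": [0,0,0]},{"jaw": 0.4,"dp": [0,0,4],"rotation": [0,0,0]},{"jaw": 0.4,"dp": [0,0,8],"rotation": [0,0,0]},{"jaw": 0.4,"dp": [0,0,11],"rotation": [0,0,0]}]}}

```text
time: 23.7
position: [0.5464, -0.323, 0.3218]
ee_rot: [[-0.908, 0.419, 0.001], [0.419, 0.908, -0.001], [-0.002, -0.001, -1.0]]
wrist_force: [1.2, 0.6, 0.5]
grip_width: 0.0343
```

Call:
{"method": "play_rows", "body": {"targets": [{"jaw": 0.5,"dp": [-1.5,4.3,0],"rotation": [0,0,0.1]},{"jaw": 0.6,"dp": [-3,8.7,0],"rotation": [0,0,0.22]},{"jaw": 0.6,"dp": [-4.5,13,0],"rotation": [0,0,0.35]},{"jaw": 0.6,"dp": [-6.1,17.3,0],"rotation": [0,0,0.48]},{"jaw": 0.6,"dp": [-7.6,21.7,0],"rotation": [0,0,0.6]},{"jaw": 0.6,"dp": [-9.1,26,0],"rotation": [0,0,0.71]},{"jaw": 0.6,"dp": [-9.1,26,0],"rotation": [0,0,0.71]},{"jaw": 0.6,"dp": [-9.1,26,0],"rotation": [0,0,0.71]}]}}

```text
time: 24.5
position: [0.4554, -0.0618, 0.3197]
ee_rot: [[-0.961, -0.277, 0.001], [-0.277, 0.961, 0.001], [-0.001, 0.001, -1.0]]
wrist_force: [0.1, -0.5, 0.4]
grip_width: 0.0517
```

```bash
python3 - <<'E'
from h import *
im=look("insert_a_mid",pic="w10")
for r in regions_of("wrist","insert_a_mid")[:2]:
    c=max(cv2.findContours(r["mask"].astype(np.uint8),0,1)[0],key=cv2.contourArea)
    q=cv2.boxPoints(cv2.minAreaRect(c)); P=np.array([at("wrist",p,.0125)[:2] for p in q])
    print(r["score"],q.round().tolist(),P.mean(0),[np.linalg.norm(P[i]-P[i-1]).round(4) for i in range(4)],[np.degrees(np.arctan2(*(P[i]-P[i-1])[::-1])).round(1) for i in range(4)])
s=robot.state();print(s["joints"],s["ee_rot"])
E
```

```text
pos [ 0.4556 -0.063   0.3196] t 24.55 w 0.0512638028021171
insert_a_mid [320. 225.] 0.7 [ 0.4563 -0.0667]
0.71 [[303.0, 190.0], [338.0, 190.0], [338.0, 260.0], [303.0, 260.0]] [ 0.4549 -0.0672] [np.float64(0.0516), np.float64(0.0243), np.float64(0.0516), np.float64(0.0256)] [np.float64(-165.1), np.float64(105.8), np.float64(16.4), np.float64(-74.2)]
[-30.6656   5.3549  37.021  111.5819  -3.5499  64.1392 113.5633] [[-0.9623 -0.272   0.0007]
 [-0.272   0.9623 -0.0006]
 [-0.0005 -0.0007 -1.    ]]
```

View pics/w10.png

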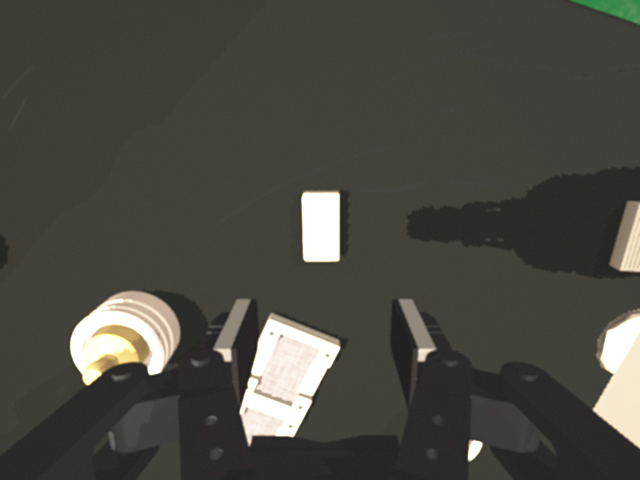

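Call:
{"method": "play_rows", "body": {"targets": [{"jaw": 0.55,"dp": [-0.05,-0.35,-4],"rotation": [0,0,0]},{"jaw": 0.55,"dp": [-0.05,-0.35,-8],"rotation": [0,0,0]},{"jaw": 0.55,"dp": [-0.05,-0.35,-11],"rotation": [0,0,0]},{"jaw": 0.55,"dp": [-0.05,-0.35,-13.4],"rotation": [0,0,0]},{"jaw": 0.55,"dp": [-0.05,-0.35,-14.4],"rotation": [0,0,0]},{"jaw": 0.55,"dp": [-0.05,-0.35,-14.4],"rotation": [0,0,0]},{"jaw": 0.4,"dp": [-0.05,-0.35,-14.4],"rotation": [0,0,0]},{"jaw": 0.2,"dp": [-0.05,-0.35,-14.4],"rotation": [0,0,0]}], "force": 50}}

```text
time: 25.45
position: [0.4558, -0.0665, 0.1764]
ee_rot: [[-0.962, -0.274, 0.002], [-0.274, 0.962, 0.0], [-0.002, -0.0, -1.0]]
wrist_force: [-1.5, 0.1, 6.0]
grip_width: 0.0237
```

Call:
{"method": "play_rows", "body": {"targets": [{"jaw": 0.1,"dp": [0,0,0],"rotation": [0,0,0]},{"jaw": 0.1,"dp": [0,0,0],"rotation": [0,0,0]},{"jaw": 0.1,"dp": [0,0,0],"rotation": [0,0,0]},{"jaw": 0.1,"dp": [0,0,0],"rotation": [0,0,0]},{"jaw": 0.1,"dp": [0,0,0],"rotation": [0,0,0]},{"jaw": 0.1,"dp": [0,0,0],"rotation": [0,0,0]},{"jaw": 0.1,"dp": [0,0,0],"rotation": [0,0,0]},{"jaw": 0.1,"dp": [0,0,0],"rotation": [0,0,0]}]}}

```text
time: 26.25
position: [0.4558, -0.0665, 0.1764]
ee_rot: [[-0.962, -0.274, 0.003], [-0.274, 0.962, 0.0], [-0.003, -0.001, -1.0]]
wrist_force: [-2.3, -1.0, 6.8]
grip_width: 0.0233
```

Call:
{"method": "play_rows", "body": {"targets": [{"jaw": 0.1,"dp": [0,0,1],"rotation": [0,0,0]},{"jaw": 0.1,"dp": [0,0,3.5],"rotation": [0,0,0]},{"jaw": 0.1,"dp": [0,0,7],"rotation": [0,0,0]},{"jaw": 0.1,"dp": [3,0,9],"rotation": [0,0,-0.1]},{"jaw": 0.1,"dp": [7,0,9],"rotation": [0,0,-0.22]},{"jaw": 0.1,"dp": [11,-0.1,9],"rotation": [0,0,-0.34]},{"jaw": 0.1,"dp": [14,-0.1,9],"rotation": [0,0,-0.426]},{"jaw": 0.1,"dp": [14,-0.1,9],"rotation": [0,0,-0.426]}]}}

```text
time: 27.05
position: [0.598, -0.0658, 0.2655]
ee_rot: [[-0.989, 0.148, 0.002], [0.148, 0.989, -0.001], [-0.002, -0.001, -1.0]]
wrist_force: [0.4, 0.4, -1.5]
grip_width: 0.0233
```

```bash
python3 - <<'E'
from h import *
im=look("holder",pic="w11")
E
```

```text
pos [ 0.5962 -0.0666  0.2653] t 27.1 w 0.02355325071617516
holder [334. 273.] 0.65 [ 0.6134 -0.0645]
```

View pics/w11.png

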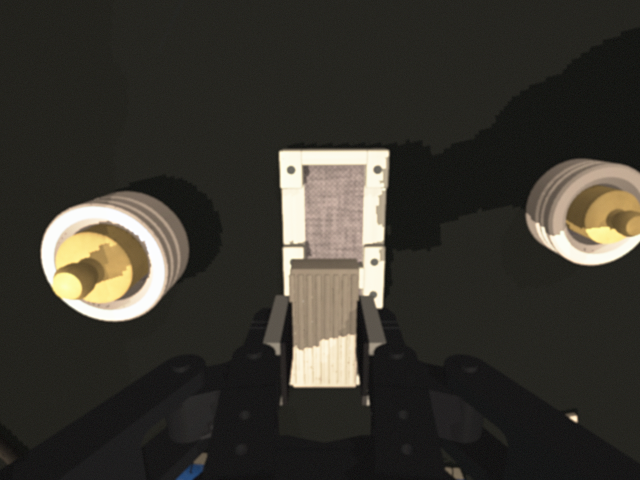

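```bash
python3 - <<'E'
from h import *
a,b,c,d=[at("wrist",p,.012)[:2] for p in ((279,150.5),(389,150.5),(282,295),(383.5,305))]
ang=lambda v:np.degrees(np.arctan2(v[1],v[0]))
print(np.linalg.norm(a-b),ang(b-a)-90,ang(c-a),ang(d-b))
th=np.radians(-8.7); u=np.array([np.cos(th),np.sin(th)]); m=(a+b)/2
print("holder",m+.075*u,"near",m+.038*u,"far",m+.112*u)
z=robot.state()["position"][2]-.1764+.0125
q=[at("wrist",p,z)[:2] for p in ((291,262),(357,262),(357,385),(290,385))]
print("insert",np.mean(q,0),np.linalg.norm(q[0]-q[3]),ang(q[3]-q[0]),ang(q[2]-q[1]), robot.state()["position"])
E
```

```text
0.059910517777247346 -8.385284373520548 -9.049022459795426 -7.779949220798755
holder [ 0.612  -0.0653] near [ 0.5754 -0.0597] far [ 0.6485 -0.0709]
insert [ 0.5941 -0.0678] 0.05130317111236682 -10.20427970383157 -7.02480952285018 [ 0.5951 -0.0671  0.2652]
```

Call:
{"method": "play_rows", "body": {"targets": [{"jaw": 0.1,"dp": [2,-0.1,0],"rotation": [0,0,0]},{"jaw": 0.1,"dp": [4.5,-0.2,-1],"rotation": [0,0,0]},{"jaw": 0.1,"dp": [5.4,-0.3,-3],"rotation": [0,0,0]},{"jaw": 0.1,"dp": [5.4,-0.3,-5],"rotation": [0,0,0]},{"jaw": 0.1,"dp": [5.4,-0.3,-6.5],"rotation": [0,0,0]},{"jaw": 0.1,"dp": [5.4,-0.3,-7.2],"rotation": [0,0,0]},{"jaw": 0.1,"dp": [5.4,-0.3,-7.2],"rotation": [0,0,0]},{"jaw": 0.1,"dp": [5.4,-0.3,-7.2],"rotation": [0,0,0]}]}}

```text
time: 27.95
position: [0.6491, -0.0702, 0.194]
ee_rot: [[-0.989, 0.147, 0.001], [0.147, 0.989, -0.0], [-0.001, 0.0, -1.0]]
wrist_force: [-0.2, 0.8, -0.9]
grip_width: 0.0235
```

Call:
{"method": "play_rows", "body": {"targets": [{"jaw": 0.1,"dp": [0,0,-0.2],"rotation": [0,0,0]},{"jaw": 0.1,"dp": [0,0,-0.4],"rotation": [0,0,0]},{"jaw": 0.1,"dp": [0,0,-0.6],"rotation": [0,0,0]},{"jaw": 0.1,"dp": [0,0,-0.75],"rotation": [0,0,0]},{"jaw": 0.1,"dp": [0,0,-0.9],"rotation": [0,0,0]},{"jaw": 0.1,"dp": [0,0,-0.95],"rotation": [0,0,0]},{"jaw": 0.1,"dp": [0,0,-1],"rotation": [0,0,0]},{"jaw": 0.1,"dp": [0,0,-1],"rotation": [0,0,0]}]}}

```text
time: 28.75
position: [0.649, -0.0702, 0.1829]
ee_rot: [[-0.989, 0.147, -0.0], [0.147, 0.989, -0.0], [0.0, -0.0, -1.0]]
wrist_force: [-0.7, -0.8, -0.2]
grip_width: 0.0236
```

Call:
{"method": "play_rows", "body": {"targets": [{"jaw": 0.1,"dp": [0,0,-0.03],"rotation": [0,0,0]},{"jaw": 0.1,"dp": [0,0,-0.06],"rotation": [0,0,0]},{"jaw": 0.1,"dp": [0,0,-0.06],"rotation": [0,0,0]},{"jaw": 0.1,"dp": [0,0,-0.06],"rotation": [0,0,0]},{"jaw": 0.1,"dp": [0,0,-0.06],"rotation": [0,0,0]},{"jaw": 0.1,"dp": [0,0,-0.06],"rotation": [0,0,0]},{"jaw": 0.1,"dp": [0,0,-0.06],"rotation": [0,0,0]},{"jaw": 0.1,"dp": [0,0,-0.06],"rotation": [0,0,0]}]}}

```text
time: 29.55
position: [0.649, -0.0702, 0.1825]
ee_rot: [[-0.989, 0.147, 0.0], [0.147, 0.989, -0.0], [-0.0, -0.0, -1.0]]
wrist_force: [-2.1, 0.9, 3.7]
grip_width: 0.0238
```

Call:
{"method": "play_rows", "body": {"targets": [{"jaw": 0.28,"dp": [0,0,0.05],"rotation": [0,0,0]},{"jaw": 0.36,"dp": [0,0,0.05],"rotation": [0,0,0]},{"jaw": 0.42,"dp": [0,0,0.05],"rotation": [0,0,0]},{"jaw": 0.42,"dp": [0,0,0.05],"rotation": [0,0,0]},{"jaw": 0.42,"dp": [0,0,1],"rotation": [0,0,0]},{"jaw": 0.42,"dp": [0,0,4],"rotation": [0,0,0]},{"jaw": 0.5,"dp": [0,0,8],"rotation": [0,0,0]},{"jaw": 0.55,"dp": [0,0,12.5],"rotation": [0,0,0]}]}}

```text
time: 30.35
position: [0.6486, -0.0701, 0.3085]
ee_rot: [[-0.989, 0.148, -0.002], [0.148, 0.989, -0.0], [0.002, -0.001, -1.0]]
wrist_force: [0.8, 1.0, -0.5]
grip_width: 0.0467
```

Call:
{"method": "play_rows", "body": {"targets": [{"jaw": 0.55,"dp": [-3.3,3,1],"rotation": [0,0,0.06]},{"jaw": 0.55,"dp": [-6.6,6,1],"rotation": [0,0,0.12]},{"jaw": 0.55,"dp": [-10,9.3,1],"rotation": [0,0,0.18]},{"jaw": 0.55,"dp": [-13.3,12.4,1],"rotation": [0,0,0.24]},{"jaw": 0.55,"dp": [-16.6,15.5,1],"rotation": [0,0,0.3]},{"jaw": 0.55,"dp": [-20,18.6,1],"rotation": [0,0,0.36]},{"jaw": 0.55,"dp": [-23,21.2,1],"rotation": [0,0,0.41]},{"jaw": 0.55,"dp": [-25,23.2,1],"rotation": [0,0,0.41]}]}}

```text
time: 31.15
position: [0.397, 0.1631, 0.3181]
ee_rot: [[-0.965, -0.263, 0.0], [-0.263, 0.965, 0.001], [-0.001, 0.001, -1.0]]
wrist_force: [0.5, 0.2, -0.2]
grip_width: 0.0467
```

Call:
{"method": "play_rows", "body": {"targets": [{"jaw": 0.55,"dp": [0,0,0],"rotation": [0,0,0]},{"jaw": 0.55,"dp": [0,0,0],"rotation": [0,0,0]},{"jaw": 0.55,"dp": [0,0,0],"rotation": [0,0,0]},{"jaw": 0.55,"dp": [0,0,0],"rotation": [0,0,0]},{"jaw": 0.55,"dp": [0,0,0],"rotation": [0,0,0]},{"jaw": 0.55,"dp": [0,0,0],"rotation": [0,0,0]},{"jaw": 0.55,"dp": [0,0,0],"rotation": [0,0,0]},{"jaw": 0.55,"dp": [0,0,0],"rotation": [0,0,0]}]}}

```text
time: 31.95
position: [0.3991, 0.1618, 0.3173]
ee_rot: [[-0.966, -0.259, -0.0], [-0.259, 0.966, -0.0], [0.0, -0.0, -1.0]]
wrist_force: [0.2, -0.6, -0.4]
grip_width: 0.0469
```

```bash
python3 - <<'E'
from h import *
im=look("insert_b_mid",pic="w12")
for r in regions_of("wrist","insert_b_mid")[:2]:
    c=max(cv2.findContours(r["mask"].astype(np.uint8),0,1)[0],key=cv2.contourArea)
    q=cv2.boxPoints(cv2.minAreaRect(c)); P=np.array([at("wrist",p,.0125)[:2] for p in q])
    print(r["score"],q.round().tolist(),P.mean(0),[np.linalg.norm(P[i]-P[i-1]).round(4) for i in range(4)],[np.degrees(np.arctan2(*(P[i]-P[i-1])[::-1])).round(1) for i in range(4)])
s=robot.state();print(s["joints"],s["ee_rot"],s["position"])
E
```

```text
pos [0.3991 0.1618 0.3173] t 32.0 w 0.04686667960127707
insert_b_mid [325. 228.] 0.62 [0.3995 0.1622]
0.7 [[308.0, 192.0], [345.0, 192.0], [345.0, 262.0], [308.0, 262.0]] [0.3977 0.1631] [np.float64(0.0514), np.float64(0.0256), np.float64(0.0514), np.float64(0.0269)] [np.float64(-165.6), np.float64(105.0), np.float64(15.9), np.float64(-75.0)]
[-56.0174   1.0323  30.3313 115.3825  -0.5755  63.736   79.5902] [[-0.9658 -0.2592 -0.0001]
 [-0.2592  0.9658 -0.0001]
 [ 0.0001 -0.0001 -1.    ]] [0.399  0.1619 0.3173]
```

View pics/w12.png

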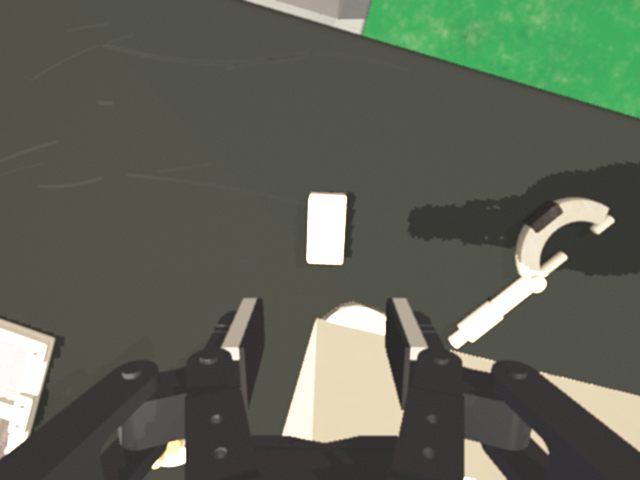

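```bash
python3 - <<'E'
from h import *
R=[ray("wrist",(318,320)),ray("top",(234,267.5)),ray("scene",(235,190))]
A=0;b=0
for sel in ([0,1],[0,2],[1,2],[0,1,2]):
    A=np.zeros((3,3));b=np.zeros(3)
    for i in sel:
        o,d=R[i];d=d/np.linalg.norm(d);M=np.eye(3)-np.outer(d,d);A+=M;b+=M@o
    print(sel,np.linalg.solve(A,b))
for n,p in (("edge R",(640,395)),("corner",(318,320))): print(n,at("wrist",p,.1),at("wrist",p,.08))
E
```

```text
[0, 1] [0.4674 0.1805 0.0176]
[0, 2] [0.4155 0.1476 0.165 ]
[1, 2] [0.4598 0.1657 0.1494]
[0, 1, 2] [0.4447 0.1651 0.1352]
edge R [0.4224 0.3491 0.1   ] [0.4327 0.3711 0.08  ]
corner [0.424  0.1651 0.1   ] [0.4344 0.1675 0.08  ]
```

Call:
{"method": "play_rows", "body": {"targets": [{"jaw": 0.5,"dp": [-0.2,0.05,-3],"rotation": [0,0,0]},{"jaw": 0.5,"dp": [-0.2,0.05,-6],"rotation": [0,0,0]},{"jaw": 0.5,"dp": [-0.2,0.05,-9],"rotation": [0,0,0]},{"jaw": 0.5,"dp": [-0.2,0.05,-11],"rotation": [0,0,0]},{"jaw": 0.5,"dp": [-0.2,0.05,-13],"rotation": [0,0,0]},{"jaw": 0.5,"dp": [-0.2,0.05,-14],"rotation": [0,0,0]},{"jaw": 0.5,"dp": [-0.2,0.05,-14.15],"rotation": [0,0,0]},{"jaw": 0.5,"dp": [-0.2,0.05,-14.15],"rotation": [0,0,0]}]}}

```text
time: 32.9
position: [0.3973, 0.1624, 0.1762]
ee_rot: [[-0.966, -0.259, 0.0], [-0.259, 0.966, -0.0], [-0.0, -0.0, -1.0]]
wrist_force: [1.2, 0.6, 0.4]
grip_width: 0.0428
```

Call:
{"method": "play_rows", "body": {"targets": [{"jaw": 0.4,"dp": [0,0,0],"rotation": [0,0,0]},{"jaw": 0.25,"dp": [0,0,0],"rotation": [0,0,0]},{"jaw": 0.1,"dp": [0,0,0],"rotation": [0,0,0]},{"jaw": 0.1,"dp": [0,0,0],"rotation": [0,0,0]},{"jaw": 0.1,"dp": [0,0,0],"rotation": [0,0,0]},{"jaw": 0.1,"dp": [0,0,0],"rotation": [0,0,0]},{"jaw": 0.1,"dp": [0,0,0],"rotation": [0,0,0]},{"jaw": 0.1,"dp": [0,0,0],"rotation": [0,0,0]}], "force": 50}}

```text
time: 33.7
position: [0.3975, 0.1626, 0.177]
ee_rot: [[-0.966, -0.259, 0.001], [-0.259, 0.966, 0.001], [-0.002, 0.001, -1.0]]
wrist_force: [-1.4, -0.3, 7.8]
grip_width: 0.0234
```

Call:
{"method": "play_rows", "body": {"targets": [{"jaw": 0.1,"dp": [0,0,1],"rotation": [0,0,0]},{"jaw": 0.1,"dp": [0,0,4],"rotation": [0,0,0]},{"jaw": 0.1,"dp": [0,0,8],"rotation": [0,0,0]},{"jaw": 0.1,"dp": [0,-1,12],"rotation": [0,0,0]},{"jaw": 0.1,"dp": [1,-4.5,13],"rotation": [0,0,-0.06]},{"jaw": 0.1,"dp": [3,-8,13],"rotation": [0,0,-0.15]},{"jaw": 0.1,"dp": [6,-11,13],"rotation": [0,0,-0.25]},{"jaw": 0.1,"dp": [9,-14.3,13],"rotation": [0,0,-0.35]}]}}

```text
time: 34.5
position: [0.4876, 0.0184, 0.3073]
ee_rot: [[-0.996, 0.09, 0.002], [0.09, 0.996, 0.002], [-0.002, 0.002, -1.0]]
wrist_force: [0.6, 1.3, 0.1]
grip_width: 0.023
```

Call:
{"method": "play_rows", "body": {"targets": [{"jaw": 0.1,"dp": [3,-3,0],"rotation": [0,0,-0.06]},{"jaw": 0.1,"dp": [6,-6,-1],"rotation": [0,0,-0.062]},{"jaw": 0.1,"dp": [8.8,-8,-3],"rotation": [0,0,-0.062]},{"jaw": 0.1,"dp": [8.8,-8,-4.5],"rotation": [0,0,-0.062]},{"jaw": 0.1,"dp": [8.8,-8,-4.5],"rotation": [0,0,-0.062]},{"jaw": 0.1,"dp": [8.8,-8,-4.5],"rotation": [0,0,-0.062]},{"jaw": 0.1,"dp": [8.8,-8,-4.5],"rotation": [0,0,-0.062]},{"jaw": 0.1,"dp": [8.8,-8,-4.5],"rotation": [0,0,-0.062]}]}}

```text
time: 35.3
position: [0.575, -0.0598, 0.2622]
ee_rot: [[-0.989, 0.148, 0.002], [0.148, 0.989, 0.001], [-0.002, 0.001, -1.0]]
wrist_force: [-0.6, 0.1, -0.9]
grip_width: 0.0235
```

```bash
python3 - <<'E'
from h import *
im=look("holder",pic="w13"); print(robot.state()["ee_rot"])
E
```

```text
pos [ 0.575  -0.0599  0.2621] t 35.35 w 0.02317601822144362
[[-0.989   0.1482  0.0014]
 [ 0.1482  0.989   0.0008]
 [-0.0013  0.001  -1.    ]]
```

View pics/w13.png

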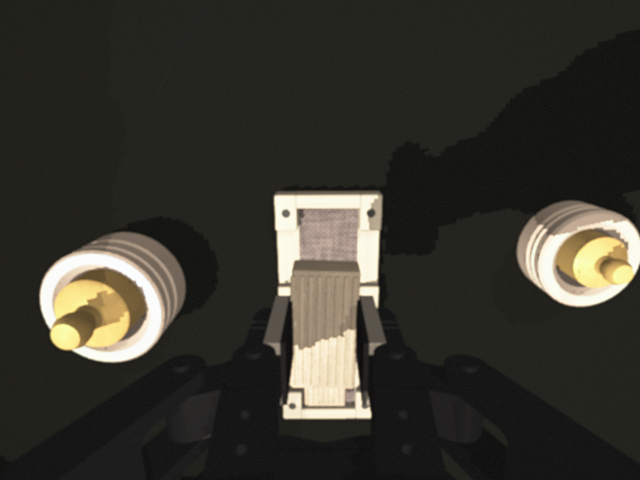

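```bash
python3 - <<'E'
from h import *
a,b,c,d=[at("wrist",p,.012)[:2] for p in ((275,191.5),(382,191.5),(371,418),(284,418))]
m=(a+b)/2; f=(c+d)/2; print("len",np.linalg.norm(m-f)); u=(f-m)/np.linalg.norm(f-m); print(u,np.degrees(np.arctan2(u[1],u[0])))
print("near",m+.038*u,(m+f)/2-.037*u)
s=robot.state(); z=s["position"][2]-.1768+.0125
q=[at("wrist",p,z)[:2] for p in ((292,263),(359,263),(357,385),(290,385))]
print("insert",np.mean(q,0),s["position"])
E
```

```text
len 0.15129050302509803
[ 0.9888 -0.1491] -8.573726331714084
near [ 0.5771 -0.0582] [ 0.5777 -0.0583]
insert [ 0.5749 -0.0602] [ 0.575  -0.06    0.2619]
```

Call:
{"method": "play_rows", "body": {"targets": [{"jaw": 0.1,"dp": [0.2,0.15,-1],"rotation": [0,0,0]},{"jaw": 0.1,"dp": [0.2,0.15,-3],"rotation": [0,0,0]},{"jaw": 0.1,"dp": [0.2,0.15,-5],"rotation": [0,0,0]},{"jaw": 0.1,"dp": [0.2,0.15,-6.2],"rotation": [0,0,0]},{"jaw": 0.1,"dp": [0.2,0.15,-6.8],"rotation": [0,0,0]},{"jaw": 0.1,"dp": [0.2,0.15,-7.1],"rotation": [0,0,0]},{"jaw": 0.1,"dp": [0.2,0.15,-7.3],"rotation": [0,0,0]},{"jaw": 0.1,"dp": [0.2,0.15,-7.4],"rotation": [0,0,0]}]}}

```text
time: 36.2
position: [0.5773, -0.0592, 0.1873]
ee_rot: [[-0.989, 0.149, 0.001], [0.149, 0.989, -0.0], [-0.001, 0.0, -1.0]]
wrist_force: [-0.5, 0.1, -1.3]
grip_width: 0.0233
```

Call:
{"method": "play_rows", "body": {"targets": [{"jaw": 0.1,"dp": [0,0,-0.1],"rotation": [0,0,0]},{"jaw": 0.1,"dp": [0,0,-0.2],"rotation": [0,0,0]},{"jaw": 0.1,"dp": [0,0,-0.3],"rotation": [0,0,0]},{"jaw": 0.1,"dp": [0,0,-0.4],"rotation": [0,0,0]},{"jaw": 0.1,"dp": [0,0,-0.45],"rotation": [0,0,0]},{"jaw": 0.1,"dp": [0,0,-0.5],"rotation": [0,0,0]},{"jaw": 0.1,"dp": [0,0,-0.5],"rotation": [0,0,0]},{"jaw": 0.1,"dp": [0,0,-0.5],"rotation": [0,0,0]}]}}

```text
time: 37.0
position: [0.5771, -0.0593, 0.1831]
ee_rot: [[-0.989, 0.149, 0.0], [0.149, 0.989, 0.001], [-0.0, 0.001, -1.0]]
wrist_force: [-6.3, 1.1, 13.0]
grip_width: 0.0235
```

Call:
{"method": "play_rows", "body": {"targets": [{"jaw": 0.1,"dp": [0,0,0.07],"rotation": [0,0,0]},{"jaw": 0.28,"dp": [0,0,0.07],"rotation": [0,0,0]},{"jaw": 0.36,"dp": [0,0,0.07],"rotation": [0,0,0]},{"jaw": 0.42,"dp": [0,0,0.07],"rotation": [0,0,0]},{"jaw": 0.42,"dp": [0,0,0.07],"rotation": [0,0,0]},{"jaw": 0.42,"dp": [0,0,1],"rotation": [0,0,0]},{"jaw": 0.42,"dp": [0,0,4],"rotation": [0,0,0]},{"jaw": 0.42,"dp": [0,0,8],"rotation": [0,0,0]}]}}

```text
time: 37.8
position: [0.5763, -0.059, 0.2616]
ee_rot: [[-0.989, 0.149, -0.004], [0.149, 0.989, -0.001], [0.004, -0.001, -1.0]]
wrist_force: [1.1, 0.3, 0.4]
grip_width: 0.0356
```

Call:
{"method": "play_rows", "body": {"targets": [{"jaw": 0.7,"dp": [0,-1,4],"rotation": [0,0,0]},{"jaw": 1,"dp": [0,-2,8],"rotation": [0,0,0]},{"jaw": 1,"dp": [0,-4,12],"rotation": [0,0,0]},{"jaw": 1,"dp": [0,-6,15],"rotation": [0,0,0]},{"jaw": 1,"dp": [0,-6,15],"rotation": [0,0,0]},{"jaw": 1,"dp": [0,-6,15],"rotation": [0,0,0]},{"jaw": 1,"dp": [0,-6,15],"rotation": [0,0,0]},{"jaw": 1,"dp": [0,-6,15],"rotation": [0,0,0]}]}}

```text
time: 38.6
position: [0.577, -0.1179, 0.4105]
ee_rot: [[-0.989, 0.148, -0.003], [0.148, 0.989, 0.0], [0.003, 0.0, -1.0]]
wrist_force: [0.4, 0.5, -0.0]
grip_width: 0.0852
```

```bash
python3 - <<'E'
from h import *
im=look("weight_large_mid","weight_medium_mid","weight_small_mid","insert_a_mid",pic="w14")
snap("scene","scene1"); snap("top","top1")
print("mic",[ (r["centre"],at("top",r["centre"],.008)[:2]) for r in landmark_of("top","micrometer_mid")[:1]])
a=cv2.imread("pics/w14.png");b=cv2.imread("pics/scene1.png")[170:370,120:520];c=cv2.imread("pics/top1.png")[180:280,200:500]
cv2.imwrite("pics/f.png",np.vstack([cv2.resize(a[60:390,:],(800,412)),np.hstack([cv2.resize(b,(370,185)),cv2.resize(c,(430,185))])]))
E
```

```text
pos [ 0.577  -0.1181  0.4106] t 38.65 w 0.08514392925518835
weight_large_mid [254. 224.] 0.94 [ 0.5821 -0.1833]
weight_medium_mid [552. 190.] 0.55 [0.5934 0.0859]
weight_medium_mid [ 98. 209.] 0.26 [ 0.5494 -0.323 ]
weight_small_mid [ 98. 211.] 0.96 [ 0.5521 -0.3268]
weight_small_mid [385. 232.] 0.41 [ 0.612  -0.0663]
mic [([179.6, 299.4], array([0.3946, 0.303 ]))]
```

View pics/f.png

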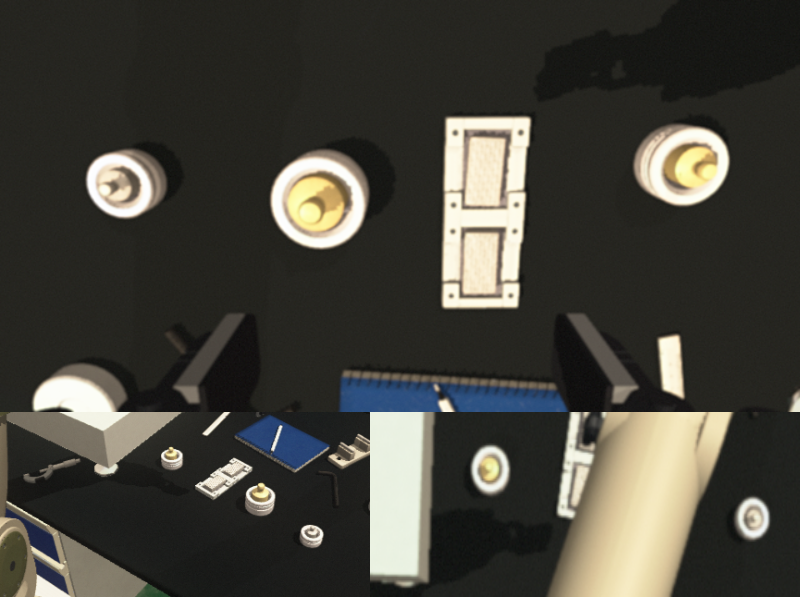

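```bash
python3 -c "
from cell import close_job; print(close_job())"
```

```text
the job is handed in; nothing more can be done
None
```

The kit is put away and the job is handed in at about 39 s, well inside the 109 s limit. I placed the large, medium and small weights in their pots in that order. Then one jaw insert went into the far holder pocket and the other into the near one.

**Set-down:** I lowered each piece until the wrist force showed it resting on the pot or pocket floor, then released it. The highest reading on set-down was 13 N. The TCP heights at contact were within about 0.5 mm of the expected floor height for all five.

**Final pictures:** The wrist and scene views show all three weights upright inside their pots. The wrist view shows both inserts flat with serrations up in separate pockets, with felt visible around them. The gripper was open and clear of everything.

**Micrometer:** I did not go near it. The network put it at (0.395, 0.303) at the end and (0.396, 0.299) at the start. That 4 mm difference is about 1.5 pixels in the top picture, so I take it as detection noise.

**Disagreements:** The last detections of the three weights were 2–6 mm off the pot centres I had measured, and one low-score "small weight" was reported on the holder. The picture shows neither an off-centre weight nor anything extra on the holder.

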